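# Pin the pressure cooker's steam vent and hold its release slide at the mark

### The arm

A 7-joint arm with a two-finger parallel gripper is mounted at the origin on the work surface. World frame = base frame: x ahead of the robot, y to its left, z up, the work surface at z = 0. Lengths are in mm, angles in rad, forces in N, time in s.
With the tool pointing down it reaches from about 425 to 950 mm from the base axis. Payload 4.7 kg.
Tool frame: the origin (TCP) lies at the very end of the fingers, on their centre line; the grasp point (between the pads) lies 19 mm behind it; z points along the fingers, y is the line along which they close (so a half turn about z gives the same grasp; the last joint's range is limited). The gripper opens to 87 mm and grips with 3 to 60 N. Pads are 19 mm wide; open, the fingers measure 117 mm over their backs; the gripper's body (75 mm by 190 mm) begins 51 mm behind the grasp point.
Start: joints at [1.18, 0.469, -0.049, 1.532, 0.024, 1.141, -0.082], TCP at [238.969, -631.303, 222.573] pointing down, gripper open.
Joint ranges: [-2.59, 2.59], [-0.33, 1.99], [-1.39, 1.29], [0.1, 2.45], [-1.04, 4.18], [0.21, 1.99], [-2.66, 2.66]. Speed limits (rad/s): [2.57, 2.57, 3.14, 3.14, 3.14, 3.14, 3.14].

### API

Orientations are given as a unit quaternion [w, x, y, z].
In Python, from station import get_state, cams, robot gives the robot as it stands.
- The arm moves only by the tool move_arm, never from a script. Its argument "deltas" is a list that holds one entry, the list of rows, each a list of 6 numbers: the shift along the tool's x, y, z in units of 0.2 m (1.0 is 0.2 m), then the turn, a rotation vector about the tool's x, y, z in units of pi/2 rad (1.0 is pi/2 rad). In form: [[[x, y, z, rx, ry, rz], ...]]. A call has 1 to 10 rows; each row is the pose to reach, as a shift and turn from the pose commanded when the call began, along the tool's axes at that moment; what a row does not reach only later rows make up. A row lasts 1/8 s, in which the tool goes at most 62.5 mm and 10.7 degrees, less where a joint would pass 70% of its speed; a pose out of reach is approached as far as the arm can. A call with a number of a shift or a turn outside -1 to 1 is refused whole. A call with a gripper value outside its range is refused whole. "grip" is the closure, from -1 (fully open) to 1 (shut), set as the call begins (left out, the last holds). The fingers move at their own pace and stop on an object; "force" is the grip in N (left out, the last holds). Time passes only in rows, so rows that repeat a pose let the fingers close. It gives the time, the measured TCP pose, the force, the opening and the grip force at its end, in the units of the state.
- get_state(): the state, without advancing time (a new reading comes with each control period).
- cams.capture(name): name is "scene" or "top" or "wrist"; returns a dict with "pixels" (420x560x3 uint8, blue, green, red), "z_map" (420x560 float32, mm along the optical axis (not along the pixel's ray), 0 where there is no reading), "intrinsics" (3x3 intrinsics, pixels), "k1" (the pictures are not rectified: a ray, as slopes to the right and down, at radius r is drawn at 1 + k1 r^2 times it, then the intrinsics apply), "rvec" (rotation vector, rad) and "tvec" (3), from world to camera coordinates, as OpenCV has them. Camera axes: x right, y down, z forward; pixel columns grow to the right and rows downward; lengths in mm; the calibration is good to about 2 mm. A picture is of the moment at which its call begins.
- robot.sign_off(): hands the job in; it is judged then, once.
The state is a dict: "time_s": time; "joints": joint angles; "dq": joint speeds; "tau": joint torques, N m; "tool_pos": TCP position; "ee_rot": TCP orientation; "force": force on the tool from outside, world axes, zero at the start; "moment": the same for the moment, N m; "width": finger opening in mm; "finger_force": force on a finger pad.
Only numpy, scipy, OpenCV 4.12 (cv2) and the standard library are available. Lean on these libraries where they do the work, as an engineer would, in place of code of your own. Each camera call takes 0.05 s, during which the arm holds its last target. There are 200 camera calls.

### The job

I am cleaning the valve of the cold, empty pressure cooker: take the vent pin (the tool with the straight black grip) out of the wooden block, push it down into the steam vent on the lid until its collar sits on the vent, and leave it standing there. Then pull the sprung release slide on the lid's long handle back, away from the lid, until its white line is level with the mark, not on to the end of its travel where the lid unlocks, and finish while still holding it there, as it springs shut when let go and I want to look at the open valve. Leave the other tools in the block and everything else on the counter in place.

Things in the scene. Friction and masses are not known exactly. Their poses are not given: they have to be found in the camera images.
- pin: the vent-cleaning pin, loose, about 35 g, upright in one of the block's three holes (which one varies), its collar on the block's top. From the tip up: steel shaft 5 mm in diameter, 36 mm long, tapered over its first 4 mm; steel collar 16 mm in diameter, 4 mm thick; straight black round grip 14 mm in diameter, from 40 to 82 mm above the tip. Origin at the tip, z along the pin to the grip.
- pin_grip (a point): the point on the pin's axis to grip, 66 mm above the tip (26 mm above the collar's top)
- vent (a point): the steam vent: centre of its mouth, 172 mm above the counter, on an upright round steel tube 18 mm in diameter that stands 20 mm out of the lid, 45 mm from the lid's centre on the side away from the long handle. Bore 7 mm in diameter, 42 mm deep, vertical; with its collar seated the pin's tip is 36 mm below this point. z is up, x points away from the long handle.
- cooker: the steel pressure cooker on a wooden trivet, 220 mm in diameter, lid top 152 mm high; it stands fast. Origin on the counter under its centre, z up. Its long black lid handle runs along -x, from 58 to 290 mm from the centre, 40 mm wide, its flat top 174 mm above the counter (the pot's own handle lies under it, a short helper handle on +x). The slide is on top of the lid handle.
- slide (a joint): travel of the release slide in m: 0 at rest, grows as it is pulled along the handle away from the lid (the cooker's -x). The mark is at 0.024; the end stop, where the lid unlocks, at 0.040. A spring pushes it back to 0 with 3 N at rest, 6.6 N at the mark, 9 N at the end stop.
- slide_grip (a point): centre of the top of the slide's dark grey thumb block, on its white line, 135 mm from the cooker's centre at rest. The block is 20 mm long along the handle, 24 mm wide and 14 mm high and stands on the handle's flat top (block top 188 mm above the counter); the handle top is free and flat before and behind it. x as the cooker's x.
- mark (a point): the mark: two short white moulded lines on the handle's top, one either side of the slide's slot, 159 mm from the cooker's centre. This point lies on the handle's centre line between the lines, at the height of slide_grip; slide_grip coincides with it when the slide is at the mark.
- block: the wooden tool block, fixed, 150 x 50 x 55 mm, origin at the centre of its underside, its long side along its x. Three upright holes in a row along x at -45, 0 and +45 mm, each 7 mm in diameter and 42 mm deep.
- tester: bystander in the block: a cake tester with the same steel shaft (36 mm in the hole) and a wooden ball 26 mm in diameter as its head, 73 mm from tip to top; origin at the tip, z up
- thermo: bystander in the block: a dial thermometer with the same steel shaft (36 mm in the hole) and a flat round dial 33 mm in diameter, face up, 65 mm from tip to top; origin at the tip, z up
- spoon: bystander: a wooden spoon lying on the counter, 290 mm long along its x, 14 mm thick; origin under its middle
- tub: bystander: an empty white margarine tub, 120 mm in diameter, 58 mm high; origin under its centre
- egg_bowl: bystander: a small lilac bowl of eggs, 150 mm in diameter, 91 mm high with the eggs; origin under its centre
- measure: bystander: a steel measuring cup with a handle, 76 mm in diameter, 75 mm high; origin under its centre

How it is judged (in metres and radians):
On the way, in this order (a step that is already met when the one before it is completed fails the run):
1. the pin stands in the steam vent down to its collar, upright and let go (z of pin in the frame of vent below -0.031 m and horizontal distance between pin and vent below 0.004 m and angle between pin's own z axis and vertical below 0.12 rad and contact force between pin and the arm below 0.2 N and contact force between pin and the fingers below 0.2 N), for 0.3 s.
2. the slide is pulled to the mark and held there by the robot (value of joint slide between 0.019 and 0.029 m and (contact force between slide and the fingers above 2 N or contact force between slide and the arm above 2 N)), for 0.5 s.
At the end, for the whole second after the job is handed in: The pin still stands in the steam vent, let go, its tip at least 31 mm below the mouth and within 4 mm of the axis, tilted less than 0.12 rad; the slide is at 24 mm, give or take 5 mm, at rest, and the robot is holding it there (more than 2 N between robot and slide) (all of step 1 and all of step 2 and velocity of joint slide between -0.01 and 0.01 m/s and linear speed of pin below 0.02 m/s); the arm keeps its last pose, push and grip.
It fails at once if the slide is pulled beyond 35 mm, where the lid unlocks (value of joint slide above 0.035 m).
It fails at once if the cake tester or the thermometer in the block is moved by more than 20 mm (distance of any of tester, thermo from where it was at the start of the episode above 0.02 m).
It fails at once if something else on the counter (spoon, tub, egg bowl, measuring cup) is moved by more than 30 mm (distance of any of spoon, tub, egg_bowl, measure from where it was at the start of the episode above 0.03 m).
It also fails if it takes over 69 s, if anything falls off the work surface, if the arm or the gripper's body presses on something with over 40 N, if the wrist force passes 120 N, or if a joint passes its speed limit or range.

## Working session

There is one attempt and no reset: what is moved stays moved. The work goes in short steps, Python scripts to look and compute and a tool call to move; the robot and the scene stay as the last step left them, time stands still between calls to the robot, and variables do not carry over. Pictures are saved under pics/ and viewed, at most 10 in all, crops included, and the job is handed in when it is done.

Besides the shell and the picture viewer there is one more tool, called after "Request:" by a JSON object that holds its "api" and its "payload", one argument or row to a line. move_arm: Moves the arm, as the interface text tells. Shifts and turns lie within -1 to 1; 1 stands for 0.2 m of shift or pi/2 rad of turn. Its arguments: {"type":"object","properties":{"deltas":{"type":"array","items":{"type":"array","items":{"type":"array","items":{"type":"number","minimum":-1,"maximum":1}}}},"grip":{"type":"number"},"force":{"type":"number"}},"required":["deltas"]}

```bash
mkdir -p pics; ls
cat > h.py <<'E'
import numpy as np, cv2
from scipy.spatial.transform import Rotation as R
from station import get_state, cams, robot
def cap(n,save=None):
    c=cams.capture(n); 
    if save: cv2.imwrite('pics/'+save,c['pixels'])
    np.savez('/tmp/'+n+'.npz',**{k:np.asarray(v) for k,v in c.items()})
    return c
def load(n): return dict(np.load('/tmp/'+n+'.npz'))
def cloud(c):
    K=np.asarray(c['intrinsics']);k=float(c['k1']);z=np.asarray(c['z_map'],float)
    v,u=np.mgrid[:z.shape[0],:z.shape[1]]
    p=np.stack([u,v],-1).reshape(-1,1,2).astype(float)
    x=cv2.undistortPoints(p,K,np.array([k,0,0,0.]))[:,0]
    P=np.c_[x,np.ones(len(x))]*z.reshape(-1,1)
    Rm=cv2.Rodrigues(np.asarray(c['rvec'],float))[0];t=np.asarray(c['tvec'],float).ravel()
    W=(P-t)@Rm
    W[z.ravel()==0]=np.nan
    return W.reshape(z.shape+(3,))
def proj(c,X):
    return cv2.projectPoints(np.asarray(X,float).reshape(-1,1,3),np.asarray(c['rvec'],float),np.asarray(c['tvec'],float),np.asarray(c['intrinsics'],float),np.array([float(c['k1']),0,0,0.]))[0][:,0]
def ray(c,uv,zw):
    "pixel -> world point on plane z=zw"
    x=cv2.undistortPoints(np.array(uv,float).reshape(-1,1,2),np.asarray(c['intrinsics']),np.array([float(c['k1']),0,0,0.]))[:,0]
    Rm=cv2.Rodrigues(np.asarray(c['rvec'],float))[0];t=np.asarray(c['tvec'],float).ravel()
    d=np.c_[x,np.ones(len(x))]@Rm; o=-t@Rm
    return o+d*((zw-o[2])/d[:,2])[:,None]
E
python3 - <<'E'
from h import *
s=get_state();print(s)
a=cap('scene','scene0.png');b=cap('top','top0.png');
for c in (a,b): print(c['intrinsics'],c['k1'],c['rvec'],c['tvec'])
E
```

```text
pics
{'time_s': 0.0, 'joints': array([ 1.1800867 ,  0.46943502, -0.04858385,  1.53367838,  0.02405821,
        1.14096274, -0.08229907]), 'dq': array([ 1.43854610e-03, -9.94305096e-06, -2.20366110e-04, -8.79573479e-04,
       -1.58245759e-04,  1.76647788e-03, -8.35741042e-04]), 'tau': array([-3.67380344e-04, -5.07973015e+01, -7.98640447e-02, -2.36151767e+01,
       -6.11695717e-02,  3.80020612e-02,  1.78577948e-04]), 'tool_pos': array([ 238.73670867, -630.74723182,  221.51027811]), 'ee_rot': array([-9.31170924e-04,  9.83680421e-01,  1.79922003e-01, -1.88111566e-04]), 'force': array([-0.38111613,  0.4129483 , -0.16806781]), 'moment': array([ 0.018833  ,  0.03806277, -0.00787359]), 'finger_force': 0.0, 'width': 87.19624997916526}
[[438.58738895   0.         283.1230741 ]
 [  0.         438.58738895 212.05227141]
 [  0.           0.           1.        ]] 0.013493796321096275 [ 0.95191496  2.4436444  -1.12529683] [ 378.05800478 -162.20487677 1728.34305915]
[[452.32619522   0.         278.05029326]
 [  0.         452.32619522 204.01164806]
 [  0.           0.           1.        ]] 0.01579375328566095 [ 2.14621836 -2.20411749  0.10743147] [  27.40756006  573.05040898 1358.0712651 ]
```

View pics/top0.png

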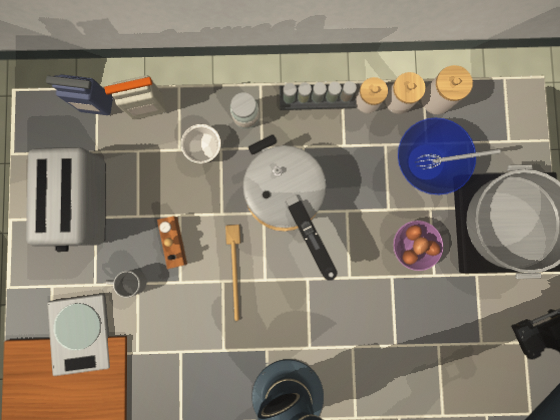

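View pics/scene0.png

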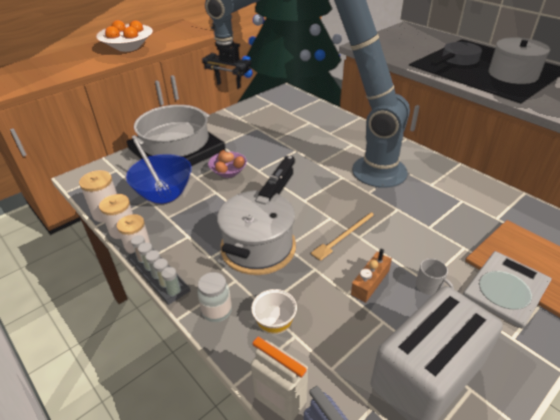

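The top view shows the block at about (171,242), with the black pin at its robot-side end near (171,258), the ball in the middle and the dial at (164,228). The cooker is at (285,187) with its vent near (277,170), and the handle runs to (330,275). The scene view agrees, with the black pin at (380,256).

Run:
```python
from h import *
a=load('scene');b=load('top')
W=cloud(b);
print(ray(b,[(171,258),(285,187),(330,275),(277,170)],100).round(0))
# regions
def crop(c,u0,u1,v0,v1,f,n):
    cv2.imwrite('pics/'+n,cv2.resize(c['pixels'][v0:v1,u0:u1],None,fx=f,fy=f,interpolation=cv2.INTER_CUBIC))
t=cv2.resize(b['pixels'][135:285,235:345],None,fx=4,fy=4,interpolation=cv2.INTER_CUBIC)
k=cv2.resize(b['pixels'][205:280,145:200],None,fx=6,fy=6,interpolation=cv2.INTER_CUBIC)
im=np.zeros((600,770,3),np.uint8);im[:600,:440]=t;im[:450,440:770]=k;cv2.imwrite('pics/c1.png',im)
# block top, pin
for nm,(u0,u1,v0,v1) in dict(block=(145,200,205,280),cook=(235,345,135,285)).items():
    P=W[v0:v1,u0:u1].reshape(-1,3);P=P[np.isfinite(P[:,0])]
    if nm=='block':
        m=(P[:,2]>48)&(P[:,2]<62); r=cv2.minAreaRect(P[m,:2].astype(np.float32)); print('block',r,m.sum())
        m=P[:,2]>80;print(P[m].round(0)[:60].tolist())
    else:
        print(np.histogram(P[:,2],bins=np.arange(0,220,6)))
        m=(P[:,2]>146)&(P[:,2]<157); (cx,cy),rr=cv2.minEnclosingCircle(P[m,:2].astype(np.float32));print('lid',cx,cy,rr)
        m=(P[:,2]>166)&(P[:,2]<182); r=cv2.minAreaRect(P[m,:2].astype(np.float32)); print('handle',r,P[m].mean(0),m.sum())
```

```text
[[ 420.  323.  100.]
 [ 616.   -9.  100.]
 [ 359. -130.  100.]
 [ 666.   13.  100.]]
block ((465.583984375, 336.9859924316406), (150.11288452148438, 50.91688537597656), 11.287638664245605) 674
[[524.0, 349.0, 86.0], [524.0, 347.0, 83.0], [524.0, 343.0, 85.0], [524.0, 341.0, 84.0], [522.0, 355.0, 84.0], [521.0, 352.0, 86.0], [522.0, 350.0, 82.0], [521.0, 346.0, 85.0], [521.0, 344.0, 84.0], [521.0, 340.0, 88.0], [521.0, 338.0, 82.0], [521.0, 335.0, 84.0], [519.0, 356.0, 83.0], [518.0, 352.0, 88.0], [519.0, 350.0, 82.0], [519.0, 348.0, 81.0], [518.0, 344.0, 84.0], [518.0, 341.0, 82.0], [518.0, 338.0, 82.0], [518.0, 335.0, 84.0], [516.0, 358.0, 85.0], [516.0, 356.0, 83.0], [516.0, 353.0, 80.0], [516.0, 350.0, 84.0], [516.0, 347.0, 82.0], [515.0, 344.0, 84.0], [515.0, 341.0, 83.0], [515.0, 334.0, 87.0], [515.0, 333.0, 81.0], [513.0, 361.0, 84.0], [513.0, 359.0, 83.0], [513.0, 355.0, 85.0], [513.0, 353.0, 81.0], [513.0, 350.0, 84.0], [513.0, 347.0, 81.0], [512.0, 343.0, 86.0], [512.0, 340.0, 86.0], [512.0, 335.0, 83.0], [512.0, 332.0, 87.0], [510.0, 360.0, 88.0], [510.0, 358.0, 87.0], [510
[... 375 characters left out ...]
0, 361.0, 86.0], [504.0, 358.0, 83.0]]
(array([4197,  365,  121,    2,    0,    0,    0,    0,    0,    0,    0,
          0,    0,    0,    0,    0,    0,    0,    4,   60,  178,   58,
         74,  670, 2380, 1743,  140,  109,  723,  407,   26,   46,    4,
          0,    0,    0]), array([  0,   6,  12,  18,  24,  30,  36,  42,  48,  54,  60,  66,  72,
        78,  84,  90,  96, 102, 108, 114, 120, 126, 132, 138, 144, 150,
       156, 162, 168, 174, 180, 186, 192, 198, 204, 210, 216]))
lid 597.5478515625 -11.900558471679688 129.68264770507812
handle ((505.599609375, -57.64415740966797), (341.289794921875, 40.52126693725586), 25.30757713317871) [459.481016   -79.00216904 172.95272052] 1183
```

View pics/c1.png

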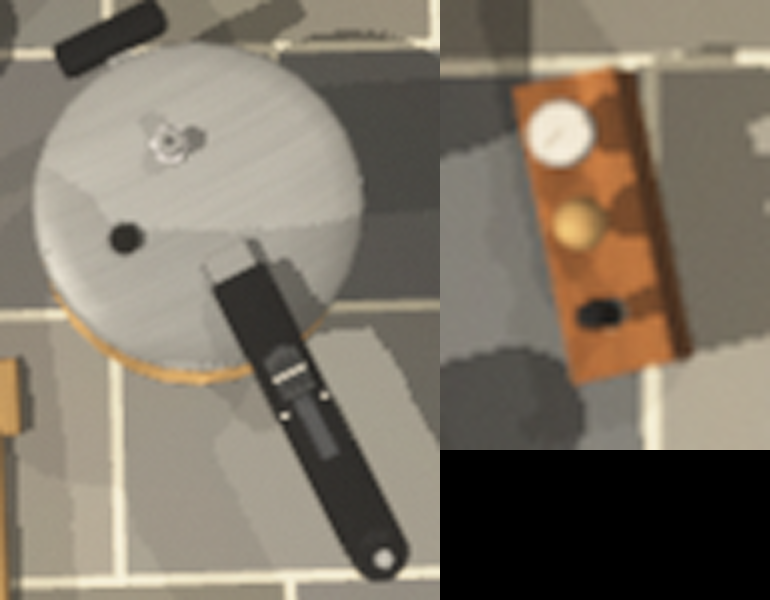

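Both views agree: the pin is in the robot-side hole at about pixel (171.7,257). The vent mouth is at about (277.5,170.5), the slide's white line at (307.5,228.5), and the marks centre on (311,236.4).

```bash
cat >> h.py <<'E'
def go(p,yaw,s=None):
    "delta (tool units) from the measured pose to TCP p pointing down with tool y at world yaw (deg)"
    s=s or get_state(); q=s['ee_rot']; R0=R.from_quat([q[1],q[2],q[3],q[0]])
    a=np.deg2rad(yaw); y=np.array([np.cos(a),np.sin(a),0]); z=np.array([0,0,-1.]); x=np.cross(y,z)
    R1=R.from_matrix(np.c_[x,y,z])
    d=R0.inv().apply(np.asarray(p)-s['tool_pos'])/200; r=(R0.inv()*R1).as_rotvec()/(np.pi/2)
    return np.r_[d,r].round(4).tolist()
E
python3 - <<'E'
from h import *
b=load('top');a=load('scene');W=cloud(b)
vent=ray(b,[(277.5,170.5)],172)[0];sl=ray(b,[(307.5,228.5)],188)[0];mk=ray(b,[(311.1,236.4)],174)[0]
print(vent,sl,mk, np.hypot(*(vent-mk)[:2]),np.hypot(*(vent-sl)[:2]),np.degrees(np.arctan2(*(vent-mk)[[1,0]])))
# handle direction fit
P=W[135:285,235:345].reshape(-1,3);P=P[np.isfinite(P[:,0])]
m=(abs(P[:,2]-174)<6)&(P[:,0]<560)
u,s_,vt=np.linalg.svd(P[m,:2]-P[m,:2].mean(0),full_matrices=False);print('dir',np.degrees(np.arctan2(*(vt[0][::-1]*np.sign(vt[0][0])))),P[m].mean(0))
m=(P[:,2]>142)&(P[:,2]<157)&(np.hypot(P[:,0]-616,P[:,1]+9)<125);print('lid',cv2.minEnclosingCircle(P[m,:2].astype(np.float32)))
s=get_state()
Xp=np.array([421.5,328.2,0])
print('pin top px top/scene',proj(b,Xp+[0,0,101]),proj(a,Xp+[0,0,101]),'vent',proj(a,vent))
for p,y in [((520,-330,300),20),((560,60,320),60),((421.5,328.2,200),101.3)]: print(p,go(p,y,s))
E
```

```text
[652.77172048  12.02771128 172.        ] [490.12466264 -64.35742252 188.        ] [468.96197313 -74.40108699 174.        ] 203.11563305424121 179.69071787051107 25.18328107113663
dir 25.5662558187964 [453.73164079 -81.57670664 173.17199352]
lid ((613.86865234375, -5.696774005889893), 117.39749908447266)
pin top px top/scene [[169.09773857 257.40481584]] [[381.88290122 249.09643839]] vent [[248.90942075 213.98313604]]
(520, -330, 300) [1.8476, -0.9093, -0.3906, -0.0009, -0.0008, -0.9918]
(560, 60, 320) [2.7251, -2.6623, -0.4876, -0.0007, -0.0012, -1.4363]
(421.5, 328.2, 200) [2.5523, -4.1606, 0.115, -0.0002, -0.0016, -1.8951]
```

Request:
{"api": "move_arm", "payload": {
  "deltas": [
    [[0.3,-0.15,-0.15,0,0,0],[0.6,-0.3,-0.3,0,0,0],[0.95,-0.46,-0.39,0,0,0],[0.95,-0.46,-0.39,0,0,0],[0.95,-0.46,-0.39,0,0,0]]
  ],
  "grip": -1
}}

```text
time_s: 0.72
tool_pos: [387.7, -474.8, 301.4]
ee_rot: [0.0, 0.983, 0.184, 0.001]
force: [-0.3, 0.1, -1.1]
width: 87.0
finger_force: 0.0
```

Request:
{"api": "move_arm", "payload": {
  "deltas": [
    [[0.3,-0.15,0,0,0,-0.1],[0.6,-0.3,0,0,0,-0.2],[0.9,-0.45,0,0,0,-0.3],[0.9,-0.45,0,0,0,-0.4],[0.9,-0.45,0,0,0,-0.5],[0.9,-0.45,0,0,0,-0.6],[0.9,-0.45,0,0,0,-0.7],[0.9,-0.45,0,0,0,-0.8],[0.9,-0.45,0,0,0,-0.9],[0.9,-0.45,0,0,0,-0.99]]
  ]
}}

```text
time_s: 1.98
tool_pos: [519.4, -331.6, 299.6]
ee_rot: [-0.001, 0.574, 0.819, -0.0]
force: [-0.5, 0.1, 0.6]
width: 86.8
finger_force: 0.0
```

Run:
```python
from h import *
s=get_state();print(s['time_s'],s['tool_pos'],s['joints'].round(2))
for p,y in [((560,-140,310),20),((560,60,310),60),((421.5,328.2,200),101.3)]: print(p,go(p,y,s))
```

```text
1.975 [ 519.40127192 -331.59206687  299.56965943] [ 0.85  0.36 -0.47  1.56  0.17  1.27  0.7 ]
(560, -140, 310) [0.831, 0.5179, -0.0523, -0.001, -0.0005, -0.0003]
(560, 60, 310) [1.7709, 0.8595, -0.0522, -0.0008, -0.0008, -0.4447]
(421.5, 328.2, 200) [3.2674, 0.6676, 0.4992, -0.0005, -0.0011, -0.9036]
```

Request:
{"api": "move_arm", "payload": {
  "deltas": [
    [[0.28,0.17,-0.05,0,0,0],[0.56,0.34,-0.05,0,0,0],[0.83,0.52,-0.05,0,0,0],[0.83,0.52,-0.05,0,0,0]]
  ]
}}

```text
time_s: 2.48
tool_pos: [562.5, -133.8, 310.4]
ee_rot: [-0.001, 0.572, 0.82, 0.001]
force: [0.2, -0.7, -0.6]
width: 86.7
finger_force: 0.0
```

Request:
{"api": "move_arm", "payload": {
  "deltas": [
    [[0.3,0.11,0,0,0,0],[0.6,0.22,0,0,0,0],[0.94,0.34,0,0,0,0],[0.94,0.34,0,0,0,0]]
  ]
}}

```text
time_s: 2.98
tool_pos: [561.6, 64.7, 310.3]
ee_rot: [-0.001, 0.572, 0.82, 0.0]
force: [-0.6, -0.1, 0.9]
width: 87.1
finger_force: 0.0
```

Request:
{"api": "move_arm", "payload": {
  "deltas": [
    [[0.25,-0.03,0,0,0,0],[0.5,-0.06,0,0,0,0],[0.75,-0.1,0,0,0,0],[0.75,-0.1,0,0,0,0]]
  ]
}}

```text
time_s: 3.48
tool_pos: [491.2, 197.3, 310.6]
ee_rot: [-0.0, 0.573, 0.82, -0.0]
force: [-0.0, 0.2, 0.0]
width: 87.0
finger_force: 0.0
```

Request:
{"api": "move_arm", "payload": {
  "deltas": [
    [[0.25,-0.03,0.1,0,0,-0.1],[0.5,-0.06,0.2,0,0,-0.2],[0.75,-0.1,0.3,0,0,-0.3],[0.75,-0.1,0.4,0,0,-0.4],[0.75,-0.1,0.5,0,0,-0.5],[0.75,-0.1,0.5,0,0,-0.6],[0.75,-0.1,0.5,0,0,-0.7],[0.75,-0.1,0.5,0,0,-0.8],[0.75,-0.1,0.5,0,0,-0.9],[0.75,-0.1,0.5,0,0,-0.9]]
  ]
}}

```text
time_s: 4.72
tool_pos: [425.1, 327.3, 209.5]
ee_rot: [-0.001, -0.091, 0.996, -0.001]
force: [0.3, 1.3, -0.6]
width: 86.8
finger_force: 0.0
```

Run:
```python
from h import *
s=get_state();print(s['time_s'],s['tool_pos'],s['joints'].round(2))
c=cap('wrist','w0.png')
print(c['intrinsics'],c['k1'],c['tvec']); 
for z in (55,101): print(proj(c,[421.5,328.2,z]))
W=cloud(c)
P=W.reshape(-1,3);P=P[np.isfinite(P[:,0])&(np.hypot(P[:,0]-420,P[:,1]-328)<28)]
m=P[:,2]>92;print(m.sum(),P[m].min(0),P[m].max(0),np.median(P[m],0))
```

```text
4.725 [425.05136943 327.31693686 209.50941344] [ 0.07  0.45 -1.05  1.84  0.43  1.11  0.62]
[[349.98765172   0.         277.518161  ]
 [  0.         349.98765172 207.45780325]
 [  0.           0.           1.        ]] 9.574046014774818e-05 [-245.16768666 -489.74547285  255.75310046]
[[278.7104069  188.76071586]]
[[278.81740571 200.48960306]]
22544 [392.0191314  303.58052677  92.53459452] [429.94560374 350.45568236 330.74469697] [399.97338263 325.07500606 319.65806881]
```

View pics/w0.png

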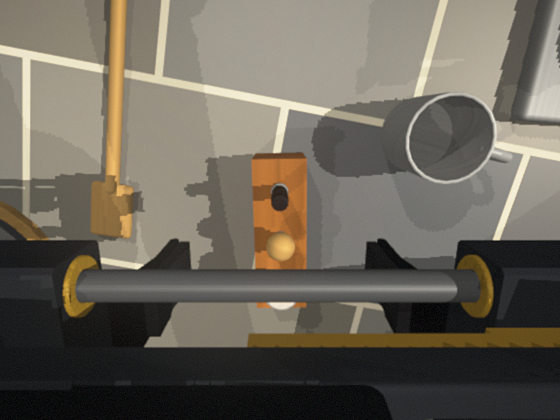

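The wrist view shows the pin head at (279,195), with the ball behind it at (280,247). The fingers straddle the block row correctly.

Run:
```python
from h import *
c=load('wrist');W=cloud(c)[150:235,240:320];P=W.reshape(-1,3)
m=(P[:,2]>95)&(P[:,2]<110);Q=P[m];print(m.sum(),Q.min(0),Q.max(0),Q.mean(0),cv2.minEnclosingCircle(Q[:,:2].astype(np.float32)))
B=cloud(c)[150:310,240:320].reshape(-1,3);m=abs(B[:,2]-55)<4;print(cv2.minAreaRect(B[m,:2].astype(np.float32)))
for z in (120,66): print(go((421.5,328,z),101.3))
```

```text
239 [416.64276105 322.06726928  95.65849641] [429.94560374 335.5370468  103.01519058] [422.85896839 328.72943749 100.49709801] ((423.4466552734375, 328.9195556640625), 6.9075117111206055)
((467.8902587890625, 337.87725830078125), (150.54893493652344, 50.234012603759766), 11.395639419555664)
[0.0154, 0.0047, 0.4488, -0.0007, -0.0005, -0.0095]
[0.0152, 0.005, 0.7188, -0.0007, -0.0005, -0.0095]
```

Request:
{"api": "move_arm", "payload": {
  "deltas": [
    [[0.008,0.004,0.2,0,0,-0.009],[0.008,0.004,0.4,0,0,-0.009],[0.008,0.004,0.6,0,0,-0.009],[0.008,0.004,0.715,0,0,-0.009],[0.008,0.004,0.715,0,0,-0.009],[0.008,0.004,0.715,0,0,-0.009]]
  ],
  "grip": -0.5
}}

```text
time_s: 5.52
tool_pos: [422.0, 330.6, 68.4]
ee_rot: [0.001, -0.101, 0.995, 0.0]
force: [-0.7, -0.1, 1.3]
width: 65.1
finger_force: 0.0
```

Request:
{"api": "move_arm", "payload": {
  "deltas": [
    [[0,0,0,0,0,0],[0,0,0,0,0,0],[0,0,0,0,0,0],[0,0,0,0,0,0],[0,0,0,0,0,0],[0,0,0,0,0,0],[0,0,0,0,0,0],[0,0,0,0,0,0]]
  ],
  "grip": 1,
  "force": 25
}}

```text
time_s: 6.52
tool_pos: [421.3, 329.8, 67.4]
ee_rot: [-0.0, -0.101, 0.995, -0.001]
force: [0.6, -3.1, 1.2]
width: 13.2
finger_force: 24.8
```

Request:
{"api": "move_arm", "payload": {
  "deltas": [
    [[0,0,-0.08,0,0,0],[0,0,-0.2,0,0,0],[0,0,-0.45,0,0,0],[0,0,-0.7,0,0,0],[0,0,-0.97,0,0,0],[0,0,-0.97,0,0,0],[0,0,-0.97,0,0,0]]
  ]
}}

```text
time_s: 7.4
tool_pos: [420.8, 330.4, 261.8]
ee_rot: [0.0, -0.102, 0.995, -0.0]
force: [-0.0, -0.2, -0.5]
width: 13.2
finger_force: 24.8
```

Run:
```python
from h import *
s=get_state();print(s['time_s'],s['tool_pos'],s['joints'].round(2),s['width'],s['force'])
for p,y in [((640,12,270),101.3),((653,12,270),25.4)]: print(p,go(p,y,s))
c=cap('wrist','w1.png'); Rm=cv2.Rodrigues(c['rvec'])[0];print('cam',-Rm.T@c['tvec'],Rm[2])
```

```text
7.4 [420.83096831 330.37096398 261.76283273] [ 0.11  0.4  -1.1   1.77  0.38  1.2   0.68] 13.225466579515036 [-0.02764875 -0.22883347 -0.54528633]
(640, 12, 270) [-0.7515, -1.7805, -0.0405, -0.0001, 0.0004, 0.004]
(653, 12, 270) [-0.8151, -1.7937, -0.0405, 0.0002, 0.0004, 0.8474]
cam [353.02152527 317.09221083 423.70970677] [ 0.25087171  0.05133424 -0.96665825]
```

View pics/w1.png

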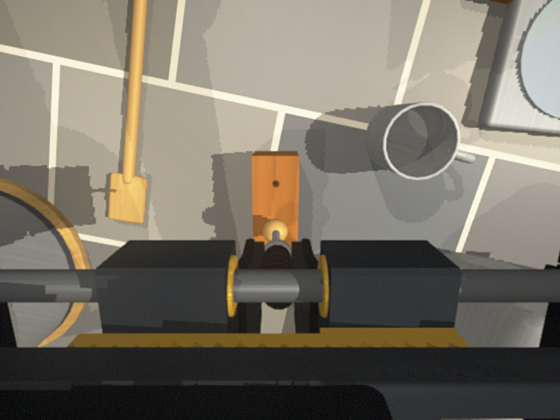

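The pin is lifted and held upright between the fingers, with its shaft visible at about (277,238). The empty hole is at (276,184), and the other tools are untouched.

Request:
{"api": "move_arm", "payload": {
  "deltas": [
    [[-0.1,-0.2,-0.04,0,0,0],[-0.2,-0.45,-0.04,0,0,0],[-0.3,-0.68,-0.04,0,0,0],[-0.4,-0.9,-0.04,0,0,0],[-0.4,-0.9,-0.04,0,0,0]]
  ]
}}

```text
time_s: 8.07
tool_pos: [537.9, 165.2, 267.1]
ee_rot: [-0.002, -0.097, 0.995, -0.001]
force: [-0.1, 0.0, -0.9]
width: 13.1
finger_force: 24.8
```

Request:
{"api": "move_arm", "payload": {
  "deltas": [
    [[-0.1,-0.2,0,0,0,0.1],[-0.2,-0.45,0,0,0,0.2],[-0.3,-0.68,0,0,0,0.3],[-0.41,-0.89,0,0,0,0.4],[-0.41,-0.89,0,0,0,0.5],[-0.41,-0.89,0,0,0,0.6],[-0.41,-0.89,0,0,0,0.7],[-0.41,-0.89,0,0,0,0.8],[-0.41,-0.89,0,0,0,0.847],[-0.41,-0.89,0,0,0,0.847]]
  ]
}}

```text
time_s: 9.32
tool_pos: [651.3, 13.9, 268.4]
ee_rot: [-0.001, 0.533, 0.846, -0.0]
force: [-0.1, -1.1, -0.4]
width: 13.2
finger_force: 24.8
```

Run:
```python
from h import *
# hole seen in w1 -> pin axis in tool frame at grasp
c=load('wrist');g=c['pixels'][170:200,262:292].min(2).astype(float)
w=np.clip(60-g,0,None);v,u=np.mgrid[170:200,262:292];
print('hole px',(u*w).sum()/w.sum(),(v*w).sum()/w.sum(),ray(c,[((u*w).sum()/w.sum(),(v*w).sum()/w.sum())],55))
s=get_state();print(s['time_s'],s['tool_pos'],s['joints'].round(2))
c=cap('wrist'); px=proj(c,[[653,12,172],s['tool_pos']-[0,0,48.4]]);print(px)
im=c['pixels'];u0,v0=px.mean(0).astype(int);y0=max(0,v0-55);x0=u0-50
cr=np.hstack([cv2.resize(im[y0:y0+100,x0:x0+100],None,fx=5.9,fy=5.9,interpolation=cv2.INTER_CUBIC)]);print(x0,y0)
cv2.imwrite('pics/w2.png',cr)
print(go((653,12,240),25.4,s))
```

```text
hole px 275.51466992665036 183.75305623471883 [[423.43008101 329.27258928  55.        ]]
9.325 [651.25421776  13.94789024 268.44950206] [ 0.38  0.48 -0.68  1.51  0.31  1.27  0.11]
[[277.73581684 213.00313147]
 [276.51359949 229.66256171]]
227 166
[-0.0127, 0.0039, 0.1422, -0.0011, -0.0008, 0.0021]
```

View pics/w2.png

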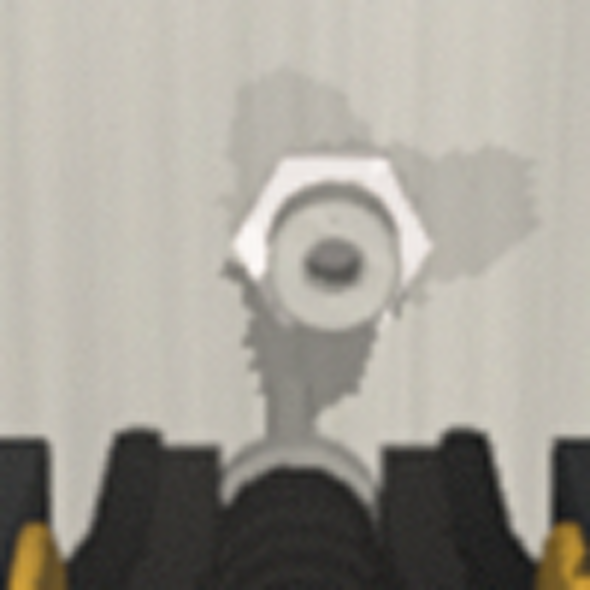

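The view shows the vent bore at crop (333,262), which is full pixel (283.4,210.4). The pin shaft hangs on column 276.3 with its tip at about row 229.

Run:
```python
from h import *
c=load('wrist');s=get_state();print(s['tool_pos'])
v=ray(c,[(227+333/5.9-.4,166+261/5.9-.4)],172)[0];print('vent',v)
# vent ring from depth
P=cloud(c)[190:228,260:305].reshape(-1,3);m=abs(P[:,2]-172)<4;Q=P[m];print(m.sum(),cv2.minEnclosingCircle(Q[:,:2].astype(np.float32)),Q[:,2].mean())
y=np.deg2rad(25.4);uy=np.array([np.cos(y),np.sin(y)]);ux=np.array([uy[1],-uy[0]])
ux=np.cross([*uy,0],[0,0,-1])[:2];print(ux)
goal=v[:2]-(-1.96*ux-0.4*uy);print('goal',goal)
print(go((*goal,226),25.4,s))
```

```text
[651.40837281  13.67535497 268.57897098]
vent [655.5747382   16.02179391 172.        ]
373 ((656.2166137695312, 14.957271575927734), 9.043914794921875) 171.53127806772898
[-0.42893513  0.90333529]
goal [655.09535945  17.96390514]
[0.0111, 0.0262, 0.2129, -0.0009, -0.0007, 0.0022]
```

Request:
{"api": "move_arm", "payload": {
  "deltas": [
    [[0.01,0.025,0.07,0,0,0.002],[0.01,0.025,0.14,0,0,0.002],[0.01,0.025,0.213,0,0,0.002],[0.01,0.025,0.213,0,0,0.002],[0.01,0.025,0.213,0,0,0.002],[0.01,0.025,0.213,0,0,0.002]]
  ]
}}

```text
time_s: 10.12
tool_pos: [656.1, 16.4, 227.7]
ee_rot: [0.001, 0.536, 0.844, 0.0]
force: [-0.3, 0.2, 0.0]
width: 13.2
finger_force: 24.8
```

Run:
```python
from h import *
s=get_state();print(s['time_s'],s['tool_pos'],s['force'])
c=cap('wrist'); im=c['pixels'];x0,y0=240,190
cv2.imwrite('pics/w3.png',cv2.resize(im[y0:y0+60,x0:x0+80],None,fx=10,fy=10,interpolation=cv2.INTER_CUBIC))
P=cloud(c)[190:250,240:320].reshape(-1,3);m=(abs(P[:,2]-172)<4);Q=P[m];print(m.sum(),cv2.minEnclosingCircle(Q[:,:2].astype(np.float32)))
print(proj(c,[655.9,15.5,172]))
```

```text
10.125 [656.13620078  16.44139678 227.65937256] [-0.31630622  0.20224306  0.03532507]
439 ((656.0931396484375, 15.26077938079834), 8.974051475524902)
[[275.37072968 227.12197338]]
```

View pics/w3.png

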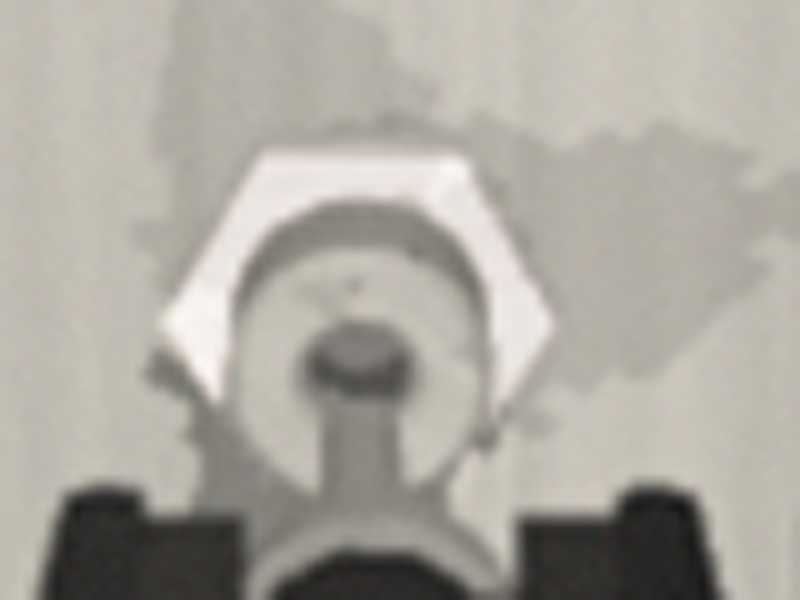

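The bore is at crop (358,362). The shaft comes down on column 361 and its tip is at about row 398, so the lateral fit is within 0.3 mm. Next I check fore/aft.

Run:
```python
from h import *
c=load('wrist')
v=ray(c,[(240+35.8-.45,190+36.4-.45)],172)[0];print(v)
y=np.deg2rad(25.4);ux=np.array([-np.sin(y),np.cos(y),0])
for dx in (-2,-1,0,1,2): print(dx,(proj(c,v+dx*ux+[0,0,7.3])-[240,190])*10+4.5,(proj(c,v+dx*ux)-[240,190])*10+4.5)
g=c['pixels'][:,274:278].mean((1,2));print(g[222:240].round(0))
```

```text
[655.54695291  16.22120227 172.        ]
-2 [[357.64681073 429.45139002]] [[358.15105723 393.1549746 ]]
-1 [[357.56838105 414.46830896]] [[358.07561322 378.59380912]]
0 [[357.48976985 399.45056754]] [[358. 364.]]
1 [[357.4109765 384.3980452]] [[357.924217   349.37343721]]
2 [[357.33200038 369.3106208 ]] [[357.84826366 334.7140102 ]]
[138. 123. 126. 126. 114.  88.  81.  98. 130. 136. 134. 133. 134. 134.
 134. 134. 134. 134.]
```

Request:
{"api": "move_arm", "payload": {
  "deltas": [
    [[0.0015,-0.001,0.015,0,0,0],[0.0015,-0.001,0.03,0,0,0],[0.0015,-0.001,0.045,0,0,0],[0.0015,-0.001,0.06,0,0,0],[0.0015,-0.001,0.06,0,0,0],[0.0015,-0.001,0.06,0,0,0]]
  ]
}}

```text
time_s: 10.92
tool_pos: [655.5, 16.6, 215.0]
ee_rot: [0.0, 0.536, 0.844, 0.0]
force: [0.0, -0.4, -0.7]
width: 13.4
finger_force: 24.8
```

Request:
{"api": "move_arm", "payload": {
  "deltas": [
    [[0,0,0.03,0,0,0],[0,0,0.06,0,0,0],[0,0,0.09,0,0,0],[0,0,0.115,0,0,0],[0,0,0.14,0,0,0],[0,0,0.14,0,0,0],[0,0,0.14,0,0,0]]
  ]
}}

```text
time_s: 11.8
tool_pos: [655.5, 16.6, 187.1]
ee_rot: [0.0, 0.536, 0.844, 0.0]
force: [0.1, 0.3, -0.7]
width: 13.4
finger_force: 24.8
```

Request:
{"api": "move_arm", "payload": {
  "deltas": [
    [[0,0,0.006,0,0,0],[0,0,0.012,0,0,0],[0,0,0.016,0,0,0],[0,0,0.018,0,0,0],[0,0,0.02,0,0,0],[0,0,0.02,0,0,0]]
  ]
}}

```text
time_s: 12.55
tool_pos: [655.5, 16.5, 184.3]
ee_rot: [0.0, 0.536, 0.844, -0.0]
force: [-2.0, -1.0, 6.9]
width: 13.1
finger_force: 24.8
```

Request:
{"api": "move_arm", "payload": {
  "deltas": [
    [[0,0,0,0,0,0],[0,0,0,0,0,0],[0,0,0,0,0,0],[0,0,0,0,0,0],[0,0,0,0,0,0]]
  ],
  "grip": 0
}}

```text
time_s: 13.18
tool_pos: [655.4, 16.6, 182.8]
ee_rot: [-0.0, 0.536, 0.844, -0.0]
force: [-0.7, -0.4, -0.3]
width: 42.5
finger_force: 0.0
```

Request:
{"api": "move_arm", "payload": {
  "deltas": [
    [[0,0,-0.1,0,0,0],[0,0,-0.25,0,0,0],[0,0,-0.45,0,0,0],[0,0,-0.45,0,0,0],[0,0,-0.45,0,0,0]]
  ]
}}

```text
time_s: 13.8
tool_pos: [655.3, 16.5, 273.6]
ee_rot: [0.0, 0.536, 0.844, 0.0]
force: [-0.0, 0.1, -0.4]
width: 43.7
finger_force: 0.0
```

Run:
```python
from h import *
s=get_state();print(s['time_s'],s['tool_pos'],s['force'],s['width'])
c=cap('wrist')
P=cloud(c)[100:300,200:360].reshape(-1,3);m=(abs(P[:,2]-218)<4)&(np.hypot(P[:,0]-656,P[:,1]-16)<12);Q=P[m];print(m.sum(),cv2.minEnclosingCircle(Q[:,:2].astype(np.float32)),Q[:,2].mean())
for p in [(560,-30,270),(490.8,-63.5,270),(490.8,-63.5,177)]: print(go(p,25.4,s))
```

```text
13.8 [655.34983137  16.51354439 273.58732326] [-0.04678807  0.0665525  -0.35505564] 43.68920291451734
340 ((656.4437866210938, 16.32900047302246), 6.865496635437012) 217.59262122144543
[-0.0072, -0.5304, 0.0177, 0.0003, 0.0004, -0.0019]
[-0.0112, -0.9148, 0.0175, 0.0003, 0.0004, -0.0019]
[-0.0109, -0.915, 0.4825, 0.0003, 0.0004, -0.0019]
```

Request:
{"api": "move_arm", "payload": {
  "deltas": [
    [[0,-0.3,0,0,0,0],[0,-0.6,0,0,0,0],[0,-0.9,0,0,0,0],[0,-0.9,0.1,0,0,0],[0,-0.9,0.15,0,0,0],[0,-0.9,0.15,0,0,0],[0,-0.9,0.15,0,0,0]]
  ]
}}

```text
time_s: 14.72
tool_pos: [493.4, -59.5, 243.1]
ee_rot: [-0.0, 0.535, 0.845, 0.0]
force: [-0.4, -0.7, 1.0]
width: 43.3
finger_force: 0.0
```

Run:
```python
from h import *
s=get_state();print(s['time_s'],s['tool_pos'],s['force'],s['width'])
c=cap('wrist');cv2.imwrite('pics/w4.png',c['pixels'])
print(proj(c,[492.7,-60.4,188]),proj(c,s['tool_pos']))
P=cloud(c).reshape(-1,3);m=(abs(P[:,2]-188)<3.5)&(np.hypot(P[:,0]-492,P[:,1]+61)<35);Q=P[m];print(m.sum(),Q.mean(0),cv2.minAreaRect(Q[:,:2].astype(np.float32)))
print(go((492.7,-60.4,177.5),25.4,s))
```

```text
14.725 [493.35746629 -59.45173081 243.08683539] [-0.38980657 -0.72830505  1.04513569] 43.271979062457845
[[274.84188336 227.20775816]] [[276.13182317 260.28779461]]
1088 [493.08891535 -61.14906548 188.21925626] ((493.3285827636719, -61.515811920166016), (19.89836883544922, 24.467878341674805), 25.00925636291504)
[-0.0031, -0.0052, 0.3279, 0.0004, -0.0004, -0.001]
```

View pics/w4.png

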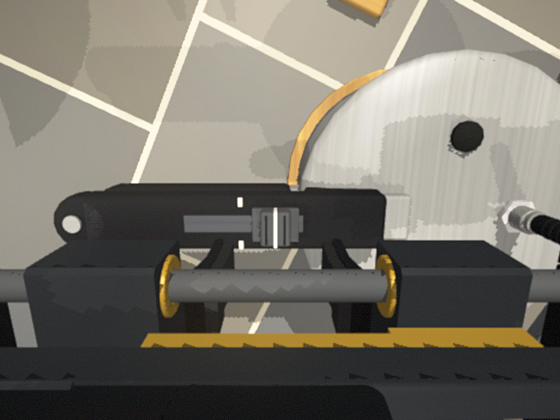

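The slide block is centred between the fingers with its white line at (275,227). The marks are at column 240, and the pin stands in the vent at (515,215).

Request:
{"api": "move_arm", "payload": {
  "deltas": [
    [[-0.006,-0.005,0.1,0,0,0],[-0.006,-0.005,0.2,0,0,0],[-0.006,-0.005,0.27,0,0,0],[-0.006,-0.005,0.325,0,0,0],[-0.006,-0.005,0.325,0,0,0],[-0.006,-0.005,0.325,0,0,0]]
  ]
}}

```text
time_s: 15.52
tool_pos: [492.7, -61.6, 178.5]
ee_rot: [0.0, 0.536, 0.844, 0.0]
force: [-0.6, 0.5, 0.2]
width: 43.7
finger_force: 0.0
```

Request:
{"api": "move_arm", "payload": {
  "deltas": [
    [[0,0,0,0,0,0],[0,0,0,0,0,0],[0,0,0,0,0,0],[0,0,0,0,0,0],[0,0,0,0,0,0],[0,0,0,0,0,0]]
  ],
  "grip": 1,
  "force": 25
}}

```text
time_s: 16.27
tool_pos: [492.5, -61.6, 178.1]
ee_rot: [0.0, 0.536, 0.844, 0.0]
force: [1.0, -0.5, 0.8]
width: 20.2
finger_force: 25.0
```

Request:
{"api": "move_arm", "payload": {
  "deltas": [
    [[0,-0.015,0,0,0,0],[0,-0.03,0,0,0,0],[0,-0.045,0,0,0,0],[0,-0.06,0,0,0,0],[0,-0.075,0,0,0,0],[0,-0.09,0,0,0,0],[0,-0.1,0,0,0,0],[0,-0.11,0,0,0,0],[0,-0.11,0,0,0,0],[0,-0.11,0,0,0,0]]
  ]
}}

```text
time_s: 17.52
tool_pos: [473.1, -70.8, 178.2]
ee_rot: [0.001, 0.536, 0.845, 0.001]
force: [5.7, 2.4, -2.2]
width: 19.9
finger_force: 25.0
```

Run:
```python
from h import *
s=get_state();print(s['time_s'],s['tool_pos'],s['force'],s['width'], np.hypot(*(s['tool_pos']-[492.5,-61.6,0])[:2]))
c=cap('wrist');im=c['pixels']
cv2.imwrite('pics/w5.png',cv2.resize(im[200:300,210:340],None,fx=6,fy=6,interpolation=cv2.INTER_CUBIC))
print(proj(c,[s['tool_pos']+[0,0,10]]))
```

```text
17.525 [473.05549269 -70.82468106 178.17079518] [ 5.69930796  2.36686309 -2.18855126] 19.857439489815512 21.521700794400093
[[276.05519874 268.85280094]]
```

View pics/w5.png

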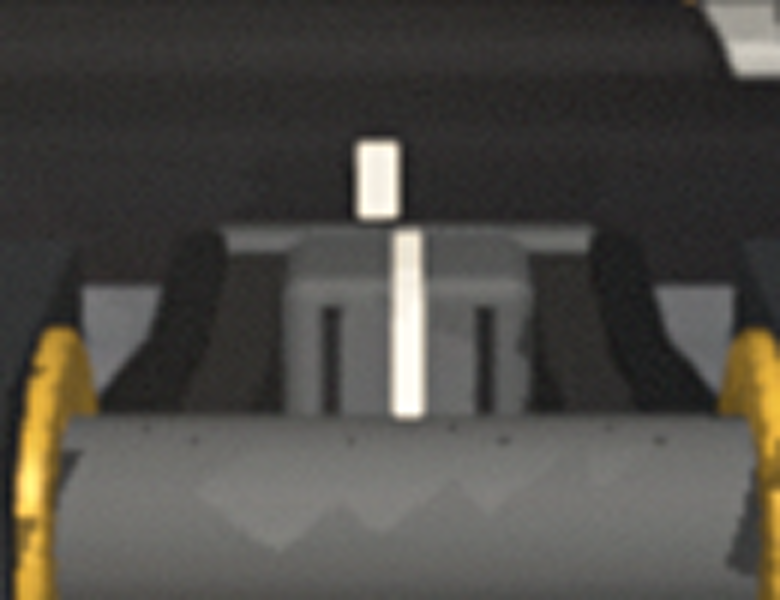

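The white line (crop column 407) is about 2.5 mm short of the mark (column 378). The spring force of 6.2 N and the TCP travel of 21.5 mm agree with that.

Request:
{"api": "move_arm", "payload": {
  "deltas": [
    [[0,-0.006,0,0,0,0],[0,-0.013,0,0,0,0],[0,-0.013,0,0,0,0],[0,-0.013,0,0,0,0],[0,-0.013,0,0,0,0],[0,-0.013,0,0,0,0],[0,-0.013,0,0,0,0],[0,-0.013,0,0,0,0]]
  ]
}}

```text
time_s: 18.58
tool_pos: [470.9, -71.8, 178.2]
ee_rot: [0.001, 0.536, 0.845, 0.001]
force: [6.7, 1.5, -2.7]
width: 19.6
finger_force: 25.0
```

Run:
```python
from h import *
s=get_state();print(s['time_s'],s['tool_pos'],s['force'],s['width'],np.hypot(*(s['tool_pos']-[492.5,-61.6,0])[:2]))
c=cap('wrist');im=c['pixels'].min(2)
for r in range(224,272,4):
    x=np.where(im[r,255:300]>170)[0]+255
    print(r,x.mean() if len(x) else None,len(x))
t=cap('top');P=cloud(t).reshape(-1,3);m=(P[:,2]>208)&(P[:,2]<226)&(np.hypot(P[:,0]-654,P[:,1]-14)<15);print('pin',m.sum(),P[m].mean(0))
```

```text
18.575 [470.88454538 -71.84624089 178.17032509] [ 6.71682159  1.5233506  -2.74594585] 19.644201184728427 23.920980971638024
224 277.5 6
228 277.5 6
232 277.5 6
236 None 0
240 277.5 4
244 277.5 4
248 277.5 4
252 277.5 4
256 278.0 5
260 277.5 4
264 277.5 4
268 277.5 4
pin 25 [653.58771051  13.32128087 216.53845177]
```

The white line and the mark are both on column 277.5, and the pin is still standing in the vent.

```bash
python3 -c "
from station import robot
print(robot.sign_off())"
```

```text
the job is handed in; nothing more can be done
None
```

The pin is seated in the steam vent down to its collar and let go, the slide is held with its white line level with the mark (about 24 mm), and the job is handed in; no verdict came back from the sign-off.

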